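Close the bench caliper on a cut tube

TASK

Stand the hollow tube from the tray upright on the caliper's bed between its open jaws, close to the beam, and let go of it. Then slide the moving jaw shut by its lug until the tube is lightly nipped against the fixed jaw - a few newtons, without tilting the jaw - and let go, leaving the tube standing nipped so that its width can be read. Leave everything else where it is.

Things in the scene. Friction and masses are not known exactly. Their poses are not given: they have to be found in the camera images.
- caliper: Bench caliper, fixed. Origin on the table under the beam's centre line, z up. Bed plate (top 12 mm up, x -79 to 35, y -180 to 120 mm) with a steel beam along y (x -8 to 8 mm, top 36 mm up). Both jaws reach from the beam to x = -66 mm, 16 to 42 mm up. The part stands on the bed between them, beside the beam on its -x side: axis at x about -30 mm is well in; past -42 mm is too near the jaw tips.
- anvil: The fixed jaw: steel, 14 mm thick; measuring face at y = +60 mm in the caliper's frame, looking to -y (the moving jaw's face is at y = 60 mm minus the opening). Its origin and axes are those of the caliper, so the origin is not on the jaw itself.
- carriage (a joint): Opening of the caliper in m: distance between the jaw faces, 0 shut to 0.115 fully open; it starts between 0.075 and 0.105. The carriage slides along the beam with a steady drag of about 5 N either way and stays where it is left. Moving it towards the caliper's +y closes it.
- lug (a point): Centre of the top of the upright lug on the carriage by which it is moved: 24 mm along x, 14 mm along y, 82 mm above the table; it stands 38 mm out of the carriage's top, which is 44 mm above the table. It lies on the beam's centre line, 70 mm behind (to -y of) the moving jaw's face.
- jaw: The moving jaw: steel, 14 mm thick, on the carriage. Origin at table height under the beam's centre line, 7 mm behind its face; axes parallel to the caliper's when not tilted. Springy: turns about its origin's vertical 1 rad per 8 N m, so a force on its face tilts it, more the farther from the beam (8 N at 30 mm: 0.03 rad). Over 0.035 rad spoils it.
- tube: The part to measure: hollow grey plastic tube, 80 mm tall, a little out of round (30 to 34 mm across, depending on how it is turned), wall 5 mm, about 60 g, standing upright. Origin at the centre of its lower end, z along its axis. It stands at one of three places in the tray; a solid rod and a square block of the same height and material stand at the others.
- tray: Low white tray, fixed, 120 mm (x) by 280 mm (y), rim 12 mm high; its floor is 5 mm above the table. Origin at the centre of its underside on the table. The three places are in a row along its y axis, about 90 mm apart.
- rod: Solid round grey rod, 32 mm across, 80 mm tall, standing in the tray; origin at the centre of its lower end. To be left alone.
- block: Square grey block, 30 x 30 x 80 mm, standing in the tray; origin at the centre of its lower end. To be left alone.
- dish: Covered flat dish, 90 mm across, 15 mm high, on the table; origin at the centre of its underside. To be left alone.
- jar: Glass jar with a lid, 72 mm across, 95 mm tall; origin at the centre of its underside. To be left alone.
- washbottle: White bottle, 70 mm across, 170 mm tall; origin at the centre of its underside. To be left alone.
- spatula: Steel lab spatula, thin rod with a flat blade, 170 mm long, lying on the table; origin at its middle. To be left alone.
- slidebox: Flat blue box, 80 x 100 x 32 mm; origin at the centre of its underside. To be left alone.

How it is judged:
On the way, in this order (a step that is already met when the one before it is completed fails the run):
1. the tube stands upright on the bed between the open jaws, close to the beam, let go and not yet nipped (x of tube in the frame of caliper between -0.042 and -0.018 m and y of tube in the frame of caliper below 0.06 m and z of tube in the frame of caliper between 0.009 and 0.016 m and angle between tube's own z axis and vertical below 0.06 rad and contact force between tube and the fingers below 0.05 N and linear speed of tube below 0.02 m/s and contact force between jaw and tube below 0.2 N and value of joint carriage above 0.045 m), for 0.2 s.
2. the moving jaw presses the tube lightly against the fixed jaw (x of tube in the frame of caliper between -0.042 and -0.018 m and y of tube in the frame of caliper below 0.06 m and z of tube in the frame of caliper between 0.009 and 0.016 m and angle between tube's own z axis and vertical below 0.06 rad and contact force between jaw and tube between 1.5 and 10 N and contact force between anvil and tube above 1 N and angle between the y axis of jaw and the y axis of caliper, either way round below 0.035 rad), for 0.4 s.
At the end, for the whole second after the job is handed in: The tube stands upright (0.06 rad) on the bed, axis 18 to 42 mm from the beam's centre line, pressed by the moving jaw with 0.3 to 10 N and on the fixed jaw with over 0.3 N; jaw tilt under 0.035 rad, opening 25 to 38 mm; all at rest and let go (x of tube in the frame of caliper between -0.042 and -0.018 m and y of tube in the frame of caliper below 0.06 m and z of tube in the frame of caliper between 0.009 and 0.016 m and angle between tube's own z axis and vertical below 0.06 rad and contact force between jaw and tube between 0.3 and 10 N and contact force between anvil and tube above 0.3 N and angle between the y axis of jaw and the y axis of caliper, either way round below 0.035 rad and contact force between tube and the fingers below 0.05 N and linear speed of tube below 0.01 m/s and velocity of joint carriage below 0.005 m/s and value of joint carriage between 0.025 and 0.038 m); the robot touches nothing.
It fails at once if the moving jaw is tilted by more than 0.035 rad (angle between the y axis of jaw and the y axis of caliper, either way round above 0.035 rad).
It fails at once if the jaw presses on the tube with more than 12 N (contact force between jaw and tube above 12 N).
It fails at once if the tube is tipped over (angle between tube's own z axis and vertical above 0.5 rad).
It fails at once if the rod, block, dish, jar, bottle, spatula or flat box is moved by more than 20 mm (distance of any of rod, block, dish, jar, washbottle, spatula, slidebox from where it was at the start of the episode above 0.02 m).
It also fails if it takes over 64 s, if anything falls off the work surface, if the arm or the gripper's body presses on something with over 40 N, if the wrist force passes 120 N, or if a joint passes its speed limit or range.

ROBOT

A 7-joint arm with a two-finger parallel gripper is mounted at the origin on the work surface. World frame = base frame: x ahead of the robot, y to its left, z up, the work surface at z = 0. Lengths are in m, angles in rad, forces in N, time in s.
With the tool pointing down it reaches from about 0.4 to 0.85 m from the base axis. Payload 4.5 kg.
Tool frame: the origin (TCP) lies at the very end of the fingers, on their centre line; the grasp point (between the pads) lies 19 mm behind it (r.grip_point_offset is the distance from the TCP to the grasp point, in m); z points along the fingers, y is the line along which they close (so a half turn about z gives the same grasp; the last joint's range is limited). The gripper opens to 88 mm and grips with 3 to 60 N. Pads are 18 mm wide; open, the fingers measure 123 mm over their backs; the gripper's body (75 mm by 187 mm) begins 45 mm behind the grasp point.
Start: joints at [-1.106, 0.689, -0.195, 1.565, 0.157, 0.902, -0.215], TCP at [0.261, 0.568, 0.239] pointing down, gripper open.
Joint ranges: [-3.01, 3.01], [-0.46, 2.08], [-1.47, 1.51], [0.13, 2.56], [-1, 4.14], [0.04, 2.09], [-2.66, 2.66]. Speed limits (rad/s): [2.57, 2.57, 3.14, 3.14, 3.14, 3.14, 3.14].

INTERFACE

Orientations are given as a unit quaternion [x, y, z, w].
In Python, from plant import r gives the robot as it stands.
- The arm moves only by the tool carry_out, never from a script. Its argument "rows" is a list of rows, each a list of 3 entries, a list of its own where there are three numbers: the shift along the tool's x, y, z in cm, then the turn, a rotation vector about the tool's x, y, z in degrees, then the closure, from 0 (fully open) to 1 (shut). A call has 1 to 12 rows; each row is the pose to reach, as a shift and turn from the pose commanded when the call began, along the tool's axes at that moment; what a row does not reach only later rows make up. A row lasts 1/10 s, in which the tool goes at most 50 mm and 8.59 degrees, less where a joint would pass 70% of its speed; a pose out of reach is approached as far as the arm can. A call with a gripper value outside its range is refused whole. The fingers move at their own pace and stop on an object; "newtons" is the grip in N (left out, the last holds). Time passes only in rows, so rows that repeat a pose let the fingers close. It gives the time, the measured TCP pose, the force, the opening and the grip force at its end, in the units of the state.
- r.get_state(): the state, without advancing time (a new reading comes with each control period).
- r.snapshot(name): name is "side" or "top"; returns a dict with "image" (400x640x3 uint8, red, green, blue), "fx", "fy", "cx", "cy" (pixels), "pose" (4x4, takes a point from camera to world coordinates). Camera axes: x right, y up, looking along -z (the intrinsics and any distortion apply to the point x, -y, -z); pixel columns grow to the right and rows downward; lengths in m; the calibration is good to about 2 mm. A picture is of the moment at which its call begins. There is no depth.
- r.finish_job(): hands the job in; it is judged then, once.
The state is a dict: "clock": time; "q": joint angles; "qd": joint speeds; "joint_torque": joint torques, N m; "tool_pos": TCP position; "eef_rot": TCP orientation; "contact_force": force on the tool from outside, world axes, zero at the start; "moment": the same for the moment, N m; "opening": opening from 0.0 (shut) to 1.0 (fully open); "finger_force": force on a finger pad.
Only numpy, scipy, OpenCV 4.12 (cv2) and the standard library are available. Lean on these libraries where they do the work, as an engineer would, in place of code of your own. Each camera call takes 0.05 s, during which the arm holds its last target. There are 200 camera calls.

## Working session

There is one attempt and no reset: what is moved stays moved. The work goes in short steps, Python scripts to look and compute and a tool call to move; the robot and the scene stay as the last step left them, time stands still between calls to the robot, and variables do not carry over. Pictures are saved under pics/ and viewed, at most 10 in all, crops included, and the job is handed in when it is done.

Besides the shell and the picture viewer there is one more tool, called after "Call:" by a JSON object that holds its "op" and its "data". carry_out: Moves the arm, as the interface text tells. Its arguments: {"type":"object","properties":{"rows":{"type":"array"},"newtons":{"type":"number"}},"required":["rows"]}

```bash
mkdir -p pics; ls; cat > h.py <<'E'
import numpy as np, cv2
from plant import r
def snap(n,f):
    s=r.snapshot(n); cv2.imwrite(f'pics/{f}.png',s['image'][:,:,::-1]); np.savez(f'pics/{f}.npz',**s); return s
def load(f): return dict(np.load(f'pics/{f}.npz'))
def ray(s,u,v):
    p=np.array(s['pose']); d=np.array([(u-s['cx'])/s['fx'],-(v-s['cy'])/s['fy'],-1.]); return p[:3,3],p[:3,:3]@d
def onz(s,u,v,z):
    o,d=ray(s,u,v); return o+d*(z-o[2])/d[2]
def proj(s,P):
    p=np.array(s['pose']); c=p[:3,:3].T@(np.array(P)-p[:3,3]); return s['cx']+s['fx']*c[0]/-c[2], s['cy']-s['fy']*c[1]/-c[2]
E
python3 - <<'E'
from h import *
for n in('top','side'):
    s=snap(n,n+'0'); print({k:(np.round(v,4).tolist() if k=='pose' else v) for k,v in s.items() if k!='image'})
print(r.get_state(), r.grip_point_offset)
E
```

```text
pics
{'fx': 383.6646648739213, 'fy': 383.6646648739213, 'cx': 319.65273224334555, 'cy': 201.67833818106968, 'pose': [[0.0265, 0.9936, -0.1101, 0.4712], [-0.9996, 0.0263, -0.004, 0.0426], [-0.0011, 0.1102, 0.9939, 1.0336], [0.0, 0.0, 0.0, 1.0]]}
{'fx': 465.95042662904143, 'fy': 465.95042662904143, 'cx': 315.9973786332518, 'cy': 210.55046212149676, 'pose': [[0.9974, 0.0436, -0.0582, 0.5048], [-0.0721, 0.4892, -0.8692, -1.072], [-0.0094, 0.8711, 0.4911, 0.695], [0.0, 0.0, 0.0, 1.0]]}
{'clock': 0.1, 'q': array([-1.10620921,  0.68991095, -0.19452968,  1.56624043,  0.15730024,
        0.90248909, -0.21509905]), 'qd': array([ 0.00014501, -0.00048743, -0.00109267, -0.00449706,  0.00049092,
        0.00264785,  0.00060683]), 'joint_torque': array([-3.97408818e-03, -5.28507400e+01, -1.27169799e+00, -1.53838545e+01,
       -5.25543757e-02,  1.95006920e-03,  5.16871205e-05]), 'tool_pos': array([0.2607886 , 0.56736647, 0.2379836 ]), 'eef_rot': array([ 2.13690382e-01,  9.76901088e-01, -8.19214967e-04, -1.21620090e-04]), 'contact_force': array([-0.3895709 , -0.98374579, -1.17510796]), 'moment': array([-0.01214643, -0.04782098,  0.01615231]), 'finger_force': 0.0, 'opening': 0.9974632123717386} 0.0187
```

View pics/top0.png

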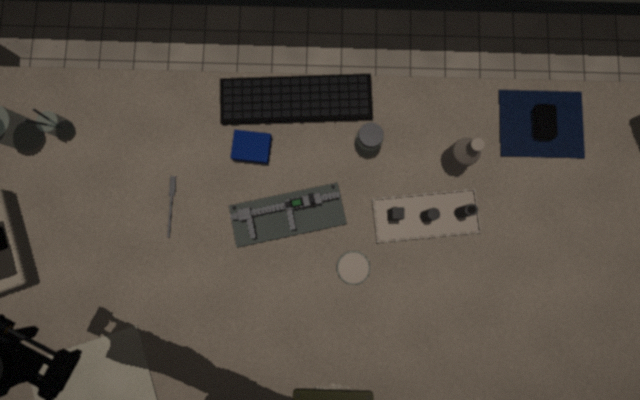

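View pics/side0.png

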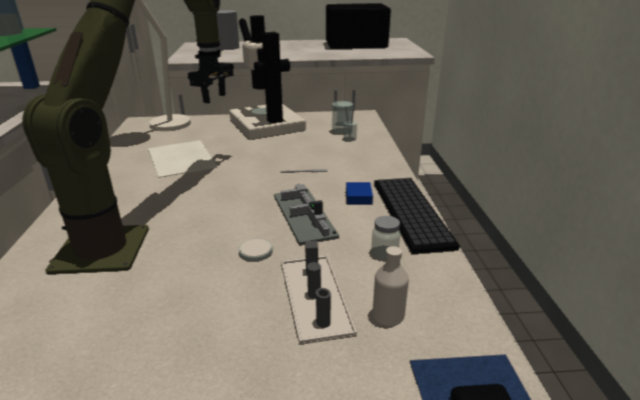

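The top view shows the caliper at columns 229–346, rows 184–246, with the fixed jaw on the left. The tray is at columns 373–479. The tube, with a visible hole, is the rightmost of the three at about (467,211), and in the side view it is the nearest at about (322,293). I'll zoom in next.

```bash
python3 - <<'E'
from h import *
s=load('top0'); c=s['image'][175:255,222:352,::-1]; d=s['image'][185:245,365:485,::-1]
a=cv2.resize(c,None,fx=6,fy=6,interpolation=cv2.INTER_CUBIC)
cv2.imwrite('pics/crop1.png',np.clip(a*1.8,0,255).astype('uint8'))
b=cv2.resize(d,None,fx=6,fy=6,interpolation=cv2.INTER_CUBIC);
cv2.imwrite('pics/crop2.png',np.clip(b*1.8,0,255).astype('uint8'))
E
```

```text
(no output)
```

View pics/crop1.png

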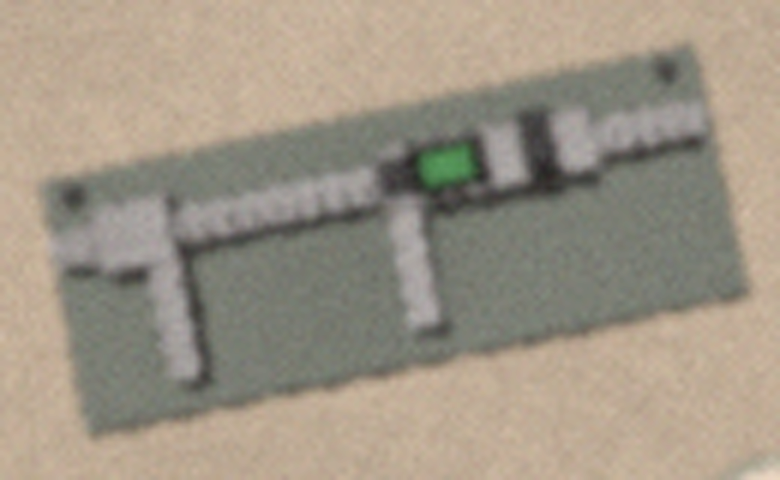

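View pics/crop2.png

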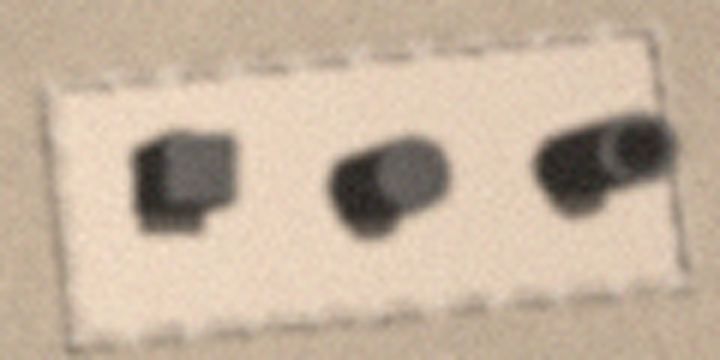

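```bash
cat >> h.py <<'E'
from scipy.spatial.transform import Rotation as R
def c1(x,y): return (x+.5)/6-.5+222,(y+.5)/6-.5+175
def c2(x,y): return (x+.5)/6-.5+365,(y+.5)/6-.5+185
E
python3 - <<'E'
from h import *
s=load('top0')
def fit(im,ob):
    M,_=cv2.estimateAffinePartial2D(np.float32(ob),np.float32(im)); 
    sc=np.hypot(M[0,0],M[1,0]); a=np.arctan2(M[1,0],M[0,0]); mo,mi=np.mean(ob,0),np.mean(im,0)
    Rm=np.array([[np.cos(a),-np.sin(a)],[np.sin(a),np.cos(a)]]); t=mi-Rm@mo
    print('scale',sc,'deg',np.degrees(a),'t',t,'res mm',1000*np.linalg.norm(im-(np.array(ob)@Rm.T+t),axis=1)); return Rm,t
im=np.array([onz(s,*c1(*p),.012)[:2] for p in [(42,180),(693,45),(748,292),(92,434)]])
Rm,t=fit(im,[(.035,.12),(.035,-.18),(-.079,-.18),(-.079,.12)])
f=lambda P:np.round(1000*Rm.T@(P[:2]-t),1)
for n,p,z in [('anv tip',(203,380),.042),('anv tip l',(175,383),.042),('anv root',(177,260),.042),('jaw tipL',(411,333),.042),('jaw tipR',(439,327),.042),('jaw rootL',(395,205),.042),('lug top c',(540,130),.082),('lug near bottom',(545,185),.044)]: print(n,f(onz(s,*c1(*p),z)))
for o in range(75,110,10):
    Q=Rm@np.array([0,.06-o/1000-.07])+t; u=proj(s,[*Q,.082]);print(o,'lug px',(np.array(u)-[222,175]+.5)*6-.5)
T=onz(s,*c2(640,145),.085);print('tube',T,'rod',onz(s,*c2(412,173),.085),'block',onz(s,*c2(200,170),.085))
ti=np.array([onz(s,*c2(*p),.012)[:2] for p in [(48,88),(655,35),(688,285),(70,345)]]);fit(ti,[(.06,.14),(.06,-.14),(-.06,-.14),(-.06,.14)])
# side check
q=load('side0');print('side: tube top px pred',proj(q,T),'base',proj(q,[T[0],T[1],.005]))
g=cv2.cvtColor(q['image'],cv2.COLOR_RGB2GRAY)
print(g[285:300,306:340])
for o in (90,95,100):
  for n in(.082,.044):
    Q=Rm@np.array([0,.06-o/1000-.07])+t; print(o,proj(q,[*Q,n]))
st=q and r.get_state(); print(R.from_quat(st['eef_rot']).as_matrix().round(3))
a=np.clip(cv2.resize(q['image'][175:340,255:360,::-1],None,fx=5,fy=5,interpolation=cv2.INTER_CUBIC)[:600]*1.8,0,255); 
a=cv2.resize(q['image'][180:330,260:360,::-1],None,fx=4,fy=4,interpolation=cv2.INTER_CUBIC);cv2.imwrite('pics/crop3.png',np.clip(a*1.8,0,255).astype('uint8'))
E
```

```text
scale 0.9909100250405107 deg 13.570974393444043 t [0.56323594 0.16639908] res mm [1.38910035 1.75931716 1.55723253 2.17389355]
anv tip [-68.   60.7]
anv tip l [-66.8  72.7]
anv root [-15.1  61.8]
jaw tipL [-66.9 -30.6]
jaw tipR [-66.9 -42.9]
jaw rootL [-11.4 -34.9]
lug top c [   2.4 -102.8]
lug near bottom [ -16.6 -100.2]
75 lug px [499.26048243 144.56182865]
85 lug px [522.76654993 139.57993409]
95 lug px [546.26187103 134.60031712]
105 lug px [569.7464531 129.6229762]
tube [ 0.56857436 -0.33007856  0.085     ] rod [ 0.55446328 -0.23577326  0.085     ] block [ 0.5533911  -0.14824529  0.085     ]
scale 0.9735388068853096 deg 6.660313410601341 t [ 0.55388473 -0.23651269] res mm [5.1066443  4.59141756 5.28315016 3.0694204 ]
side: tube top px pred (np.float64(323.783914756305), np.float64(291.9551020273524)) base (np.float64(323.8296807614827), np.float64(321.60095711574473))
[[157 108  52  31  31  31  31  31  31  31  31  30  31  37  74 136 173 181
  182 181 181 181 182 182 182 182 182 181 180 170 147 146 162 165]
 [160 113  55  32  31  31  32  31  31  31  30  31  32  38  75 133 168 177
[... 1679 characters left out ...]
9  42  43  45
   43  44  41  37  34  45  90 145 175 182 182 182 182 182 182 175]
 [140 113 105 104 103 101 101 108 123 110  64  33  30  30  31  32  32  32
   32  32  32  30  31  44  91 146 175 182 182 182 182 182 182 179]]
90 (np.float64(317.84923803494314), np.float64(200.5424141415762))
90 (np.float64(317.94967797342593), np.float64(212.4012046752962))
95 (np.float64(318.40296206911995), np.float64(201.3483858474295))
95 (np.float64(318.49584536856133), np.float64(213.23327647811772))
100 (np.float64(318.96025597396147), np.float64(202.1595536700699))
100 (np.float64(319.0454836814069), np.float64(214.07063613367868))
[[-0.909  0.418 -0.001]
 [ 0.418  0.909 -0.002]
 [-0.    -0.002 -1.   ]]
```

View pics/crop3.png

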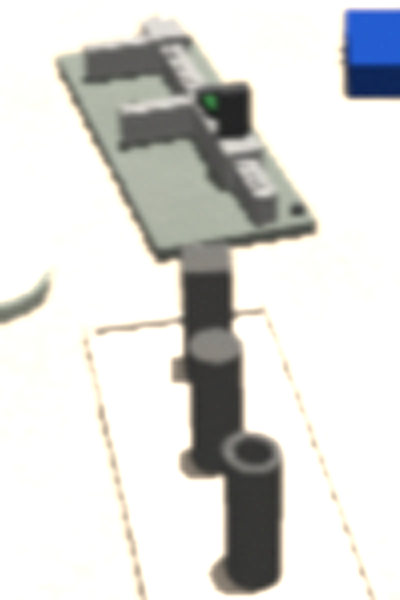

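Measured: the caliper origin is at about (0.563, 0.166), turned 13.6°, and the opening is about 93 mm. The tube is at about (0.567, −0.331), and both views agree to about 2 mm. The first move goes to a waypoint and turns the tool to the caliper's yaw.

Call:
{"op": "carry_out", "data": {"rows": [[[-42,-26.7,0],[0,0,-38],0],[[-42,-26.7,0],[0,0,-38],0.2],[[-42,-26.7,0],[0,0,-38],0.2],[[-42,-26.7,0],[0,0,-38],0.2],[[-42,-26.7,0],[0,0,-38],0.2],[[-42,-26.7,0],[0,0,-38],0.2],[[-42,-26.7,0],[0,0,-38],0.2],[[-42,-26.7,0],[0,0,-38],0.2],[[-42,-26.7,0],[0,0,-38],0.2],[[-42,-26.7,0],[0,0,-38],0.2],[[-42,-26.7,0],[0,0,-38],0.2],[[-42,-26.7,0],[0,0,-38],0.2]]}}

```text
clock: 1.3
tool_pos: [0.5314, 0.1485, 0.2382]
eef_rot: [-0.114, 0.993, -0.0, -0.0]
contact_force: [-0.8, -0.2, -0.3]
opening: 0.794
finger_force: 0.0
```

```bash
cat >> h.py <<'E'
A=np.radians(13.57); CR=np.array([[np.cos(A),-np.sin(A)],[np.sin(A),np.cos(A)]]); CT=np.array([.56324,.1664])
def cal(x,y,z): return np.array([*(CR@[x,y]+CT),z])
def go(P):
    st=r.get_state(); M=R.from_quat(st['eef_rot']); Mt=np.column_stack([np.r_[-CR[:,0],0],np.r_[CR[:,1],0],[0,0,-1.]])
    print('pos',st['tool_pos'].round(4),'shift cm',(100*M.inv().apply(np.array(P)-st['tool_pos'])).round(2),'turn',np.degrees((M.inv()*R.from_matrix(Mt)).as_rotvec()).round(2),'op',round(st['opening'],3),'F',st['contact_force'].round(2),'t',st['clock'])
def tri(a,b):
    A_=np.zeros((3,3));B=np.zeros(3)
    for o,d in(a,b):
        d=d/np.linalg.norm(d);Pm=np.eye(3)-np.outer(d,d);A_+=Pm;B+=Pm@o
    return np.linalg.solve(A_,B)
E
python3 - <<'E'
from h import *
s,q=load('top0'),load('side0')
T=tri(ray(s,*c2(640,145)),ray(q,323,293)); print('tube top',T)
print('bottle',onz(q,390,315,0),onz(s,478,146,.17),'jar',onz(s,370,133,.095))
go([T[0],T[1],.2]);go([T[0],T[1],.05])
E
```

```text
tube top [ 0.56783476 -0.33079414  0.08308544]
bottle [ 0.71380289 -0.31609473  0.        ] [ 0.70533487 -0.31466486  0.17      ] jar [ 0.75196517 -0.07535744  0.095     ]
pos [0.5314 0.1485 0.2382] shift cm [  7.33 -47.51   3.83] turn [ 0.   -0.05 -0.45] op 0.794 F [-0.79 -0.24 -0.29] t 1.3
pos [0.5314 0.1485 0.2382] shift cm [  7.31 -47.51  18.83] turn [ 0.   -0.05 -0.45] op 0.794 F [-0.79 -0.24 -0.29] t 1.3
```

Call:
{"op": "carry_out", "data": {"rows": [[[7.3,-47.5,3.8],[0,0,-0.4],0.2],[[7.3,-47.5,3.8],[0,0,-0.4],0.2],[[7.3,-47.5,3.8],[0,0,-0.4],0.2],[[7.3,-47.5,3.8],[0,0,-0.4],0.2],[[7.3,-47.5,3.8],[0,0,-0.4],0.2],[[7.3,-47.5,3.8],[0,0,-0.4],0.2],[[7.3,-47.5,3.8],[0,0,-0.4],0.2],[[7.3,-47.5,3.8],[0,0,-0.4],0.2],[[7.3,-47.5,3.8],[0,0,-0.4],0.2],[[7.3,-47.5,3.8],[0,0,-0.4],0.2],[[7.3,-47.5,3.8],[0,0,-0.4],0.2],[[7.3,-47.5,3.8],[0,0,-0.4],0.2]]}}

```text
clock: 2.5
tool_pos: [0.5701, -0.327, 0.2003]
eef_rot: [-0.12, 0.993, 0.001, 0.0]
contact_force: [-0.4, 1.6, -1.2]
opening: 0.803
finger_force: 0.0
```

```bash
python3 - <<'E'
from h import *
go([.5675,-.331,.052])
snap('side','side1')
s=load('side1');u,v=map(int,proj(s,[.5675,-.331,.12]));a=s['image'][max(0,v-60):v+60,u-60:u+60,::-1];cv2.imwrite('pics/c4.png',np.clip(cv2.resize(a,None,fx=4,fy=4)*1.6,0,255).astype('uint8'))
E
```

```text
pos [ 0.5701 -0.327   0.2003] shift cm [ 0.35 -0.36 14.82] turn [0.12 0.03 0.24] op 0.803 F [-0.41  1.57 -1.17] t 2.5
```

View pics/c4.png

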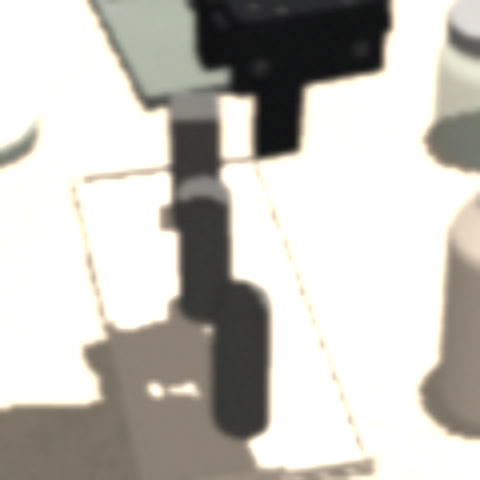

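The crop shows the near finger tip at (278,155) and the tube below it at column ~243. That matches the projected offset of the near finger to within about 2 mm, so I'll descend and grip.

Call:
{"op": "carry_out", "data": {"rows": [[[0,0,0],[0,0,0],0.2],[[0,0,4],[0,0,0],0.2],[[0,0,8],[0,0,0],0.2],[[0,0,12],[0,0,0],0.2],[[0,0,14.8],[0,0,0],0.2],[[0,0,14.8],[0,0,0],0.2],[[0,0,14.8],[0,0,0],0.2]], "newtons": 15}}

```text
clock: 3.25
tool_pos: [0.5704, -0.3276, 0.0535]
eef_rot: [-0.12, 0.993, 0.0, 0.0]
contact_force: [-0.3, -0.3, 0.3]
opening: 0.803
finger_force: 0.0
```

Call:
{"op": "carry_out", "data": {"rows": [[[0,0,0],[0,0,0],1],[[0,0,0],[0,0,0],1],[[0,0,0],[0,0,0],1],[[0,0,0],[0,0,0],1],[[0,0,0],[0,0,0],1],[[0,0,0],[0,0,0],1],[[0,0,0],[0,0,0],1],[[0,0,0],[0,0,0],1]]}}

```text
clock: 4.05
tool_pos: [0.5698, -0.3293, 0.0531]
eef_rot: [-0.119, 0.993, -0.0, 0.0]
contact_force: [-0.8, -0.5, 3.9]
opening: 0.377
finger_force: 15.0
```

```bash
python3 - <<'E'
from h import *
go([.5678,-.331,.182])
go(cal(-.03,.035,.182))
E
```

```text
pos [ 0.5698 -0.3293  0.0531] shift cm [  0.22  -0.12 -12.89] turn [-0.03  0.03  0.14] op 0.377 F [-0.82 -0.46  3.85] t 4.05
pos [ 0.5698 -0.3293  0.0531] shift cm [ -8.13  51.82 -12.92] turn [-0.03  0.03  0.14] op 0.377 F [-0.82 -0.46  3.85] t 4.05
```

Call:
{"op": "carry_out", "data": {"rows": [[[0,0,-4],[0,0,0],1],[[0,0,-8],[0,0,0],1],[[0,0,-13],[0,0,0],1],[[0,0,-13],[0,0,0],1],[[-0.6,4,-13],[0,0,0],1],[[-1.2,8,-13],[0,0,0],1],[[-1.9,12,-13],[0,0,0],1],[[-2.5,16,-13],[0,0,0],1],[[-3.1,20,-13],[0,0,0],1],[[-3.8,24,-13],[0,0,0],1],[[-4.4,28,-13],[0,0,0],1]]}}

```text
clock: 5.15
tool_pos: [0.545, -0.0451, 0.1819]
eef_rot: [-0.119, 0.993, 0.0, -0.001]
contact_force: [0.0, 0.7, -0.3]
opening: 0.375
finger_force: 15.0
```

Call:
{"op": "carry_out", "data": {"rows": [[[-0.6,4,0],[0,0,0],1],[[-1.2,8,0],[0,0,0],1],[[-1.9,12,0],[0,0,0],1],[[-2.5,16,0],[0,0,0],1],[[-3.1,20,0],[0,0,0],1],[[-3.6,23,0],[0,0,0],1],[[-3.7,23.8,0],[0,0,0],1],[[-3.7,23.8,0],[0,0,0],1],[[-3.7,23.8,0],[0,0,0],1],[[-3.7,23.8,0],[0,0,0],1]]}}

```text
clock: 6.15
tool_pos: [0.5257, 0.1907, 0.1824]
eef_rot: [-0.118, 0.993, -0.001, -0.0]
contact_force: [-0.6, -0.5, -0.3]
opening: 0.374
finger_force: 15.0
```

```bash
python3 - <<'E'
from h import *
go(cal(-.03,.035,.09)); snap('top','top2'); snap('side','side2')
s=load('side2')['image'][90:250,240:360,::-1];t=load('top2')['image'][160:260,220:360,::-1]
a=cv2.resize(s,None,fx=3,fy=3,interpolation=2);b=cv2.resize(t,None,fx=3,fy=3,interpolation=2)
c=np.zeros((480,790,3),'uint8');c[:480,:360]=a;c[:300,365:785]=b;cv2.imwrite('pics/c5.png',np.clip(c*1.8,0,255).astype('uint8'))
E
```

```text
pos [0.5257 0.1907 0.1824] shift cm [-0.09  0.27  9.24] turn [-0.1  -0.05 -0.04] op 0.374 F [-0.57 -0.5  -0.26] t 6.15
```

View pics/c5.png

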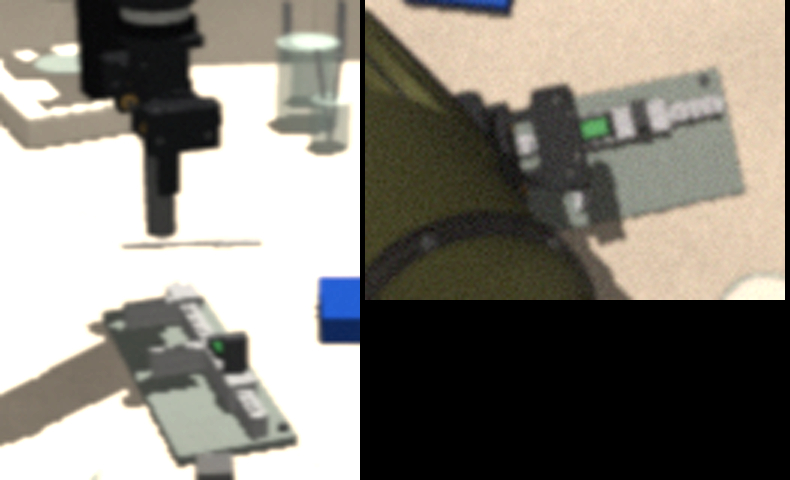

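The tube is held upright above the gap between the jaws; its lower end in the crop is at (161,232). Next I'll lower it to about 3 cm above the bed and check its lateral position.

Call:
{"op": "carry_out", "data": {"rows": [[[-0.1,0.3,3],[0,0,0],1],[[-0.1,0.3,6],[0,0,0],1],[[-0.1,0.3,8],[0,0,0],1],[[-0.1,0.3,9.2],[0,0,0],1],[[-0.1,0.3,9.2],[0,0,0],1],[[-0.1,0.3,9.2],[0,0,0],1],[[-0.1,0.3,9.2],[0,0,0],1]]}}

```text
clock: 6.95
tool_pos: [0.5264, 0.1967, 0.0918]
eef_rot: [-0.119, 0.993, 0.0, 0.001]
contact_force: [0.3, 0.2, -0.5]
opening: 0.369
finger_force: 15.0
```

```bash
python3 - <<'E'
from h import *
go(cal(-.03,.035,.0605)); s=snap('side','side3')
im=s['image'];a=cv2.resize(im[150:260,250:350,::-1],None,fx=5,fy=5,interpolation=2);cv2.imwrite('pics/c6.png',np.clip(a*1.8,0,255).astype('uint8'))
for n,p in [('bot axis',cal(-.03,.035,.042)),('anv tip',cal(-.066,.06,.042)),('jaw tip',cal(-.066,-.033,.042)),('anv root',cal(-.008,.06,.042)),('tcp',r.get_state()['tool_pos'])]: print(n,((np.array(proj(s,p))-[250,150]+.5)*5-.5).round())
E
```

```text
pos [0.5264 0.1967 0.0918] shift cm [ 0.14 -0.31  3.13] turn [0.03 0.12 0.13] op 0.369 F [ 0.32  0.16 -0.52] t 6.95
bot axis [227. 221.]
anv tip [160. 212.]
jaw tip [198. 281.]
anv root [250. 198.]
tcp [225. 145.]
```

View pics/c6.png

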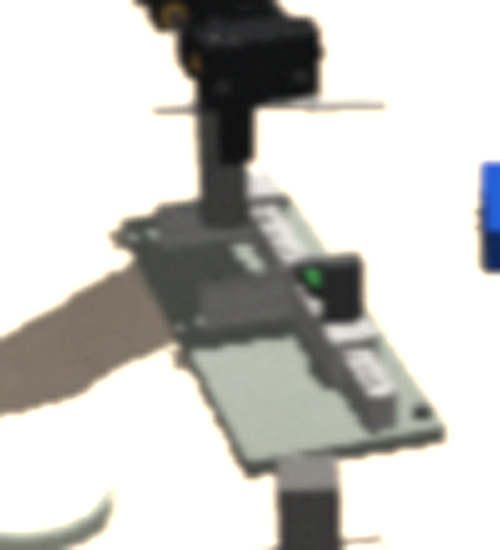

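The fixed-jaw tip at (158,215) and moving-jaw tip at (203,285) both match my predictions. The tube's axis is at column 225, also as predicted, and may sit a few mm towards the fixed jaw. I'll lower it with a small −y correction.

Call:
{"op": "carry_out", "data": {"rows": [[[0.1,-0.6,0.5],[0,0,0],1],[[0.1,-0.6,1.5],[0,0,0],1],[[0.1,-0.6,2.3],[0,0,0],1],[[0.1,-0.6,2.7],[0,0,0],1],[[0.1,-0.6,2.9],[0,0,0],1],[[0.1,-0.6,2.9],[0,0,0],1],[[0.1,-0.6,2.9],[0,0,0],1],[[0.1,-0.6,2.9],[0,0,0],1]]}}

```text
clock: 7.8
tool_pos: [0.5263, 0.1906, 0.062]
eef_rot: [-0.119, 0.993, 0.0, 0.0]
contact_force: [1.1, -0.5, -0.2]
opening: 0.38
finger_force: 15.0
```

```bash
python3 - <<'E'
from h import *
go(cal(-.03,.032,.0601))
E
```

```text
pos [0.5263 0.1906 0.062 ] shift cm [-0.03 -0.02  0.19] turn [0.01 0.03 0.15] op 0.38 F [ 1.07 -0.52 -0.17] t 7.8
```

Lower in fine steps to about zero clearance.

Call:
{"op": "carry_out", "data": {"rows": [[[0,0,0.1],[0,0,0],1],[[0,0,0.1],[0,0,0],1],[[0,0,0.15],[0,0,0],1],[[0,0,0.15],[0,0,0],1],[[0,0,0.2],[0,0,0],1],[[0,0,0.2],[0,0,0],1],[[0,0,0.2],[0,0,0],1]]}}

```text
clock: 8.5
tool_pos: [0.5263, 0.1904, 0.06]
eef_rot: [-0.119, 0.993, 0.0, 0.0]
contact_force: [-1.3, -1.1, 3.3]
opening: 0.373
finger_force: 15.0
```

Contact felt at the expected height, 3.3 N. Release slowly and rise.

Call:
{"op": "carry_out", "data": {"rows": [[[0,0,0],[0,0,0],0.6],[[0,0,0],[0,0,0],0.57],[[0,0,0],[0,0,0],0.5],[[0,0,0],[0,0,0],0.4],[[0,0,0],[0,0,0],0.3],[[0,0,0],[0,0,0],0.3],[[0,0,0],[0,0,0],0.3],[[0,0,-2],[0,0,0],0.3],[[0,0,-5],[0,0,0],0.3],[[0,0,-8],[0,0,0],0.3],[[0,0,-10],[0,0,0],0.3],[[0,0,-10],[0,0,0],0.3]]}}

```text
clock: 9.7
tool_pos: [0.5277, 0.1913, 0.1624]
eef_rot: [-0.119, 0.993, 0.001, 0.003]
contact_force: [0.3, 0.1, -0.3]
opening: 0.698
finger_force: 0.0
```

```bash
python3 - <<'E'
from h import *
go(cal(0,-.145,.16)); s=snap('side','side4')
im=s['image'];a=cv2.resize(im[150:260,250:350,::-1],None,fx=5,fy=5,interpolation=2);cv2.imwrite('pics/c7.png',np.clip(a*1.8,0,255).astype('uint8'))
for n,p in [('top axis',cal(-.03,.032,.092)),('bot',cal(-.03,.032,.012)),('lug top',cal(0,-.103,.082))]: print(n,((np.array(proj(s,p))-[250,150]+.5)*5-.5).round())
E
```

```text
pos [0.5277 0.1913 0.1624] shift cm [ -2.83 -17.76   0.23] turn [0.07 0.31 0.13] op 0.698 F [ 0.28  0.14 -0.28] t 9.7
top axis [226. 149.]
bot [230. 266.]
lug top [343. 257.]
```

View pics/c7.png

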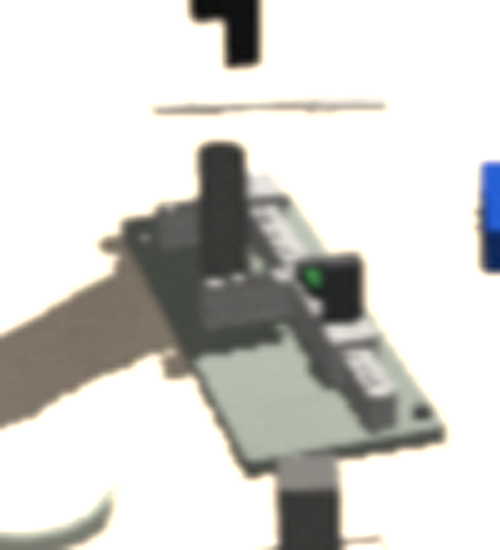

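The tube stands upright between the jaws; its top at (222,150) is within about 2 mm of the plan. The lug top at (342,258) is also as predicted. Next I'll move the closed fingers to behind the lug and descend.

Call:
{"op": "carry_out", "data": {"rows": [[[-0.7,-4.4,0],[0,0,0],0.3],[[-1.4,-8.8,0],[0,0,0],0.6],[[-2.1,-13,0],[0,0,0],1],[[-2.6,-16.5,0],[0,0,0],1],[[-2.8,-17.8,0],[0,0,0],1],[[-2.8,-17.8,0],[0,0,0],1],[[-2.8,-17.8,3],[0,0,0],1],[[-2.8,-17.8,6],[0,0,0],1],[[-2.8,-17.8,8.5],[0,0,0],1],[[-2.8,-17.8,10.2],[0,0,0],1],[[-2.8,-17.8,10.2],[0,0,0],1],[[-2.8,-17.8,10.2],[0,0,0],1]]}}

```text
clock: 10.95
tool_pos: [0.5949, 0.0267, 0.0578]
eef_rot: [-0.121, 0.993, 0.001, -0.0]
contact_force: [1.1, -0.1, 0.9]
opening: 0.004
finger_force: 0.0
```

```bash
python3 - <<'E'
from h import *
go(cal(0,-.128,.06)); print((CR.T@r.get_state()['contact_force'][:2]))
E
```

```text
pos [0.5949 0.0267 0.0578] shift cm [-0.21  1.52 -0.22] turn [ 0.1  -0.03  0.32] op 0.004 F [ 1.15 -0.12  0.86] t 10.95
[ 1.08760354 -0.38238866]
```

Call:
{"op": "carry_out", "data": {"rows": [[[-0.2,0.5,0],[0,0,0.3],1],[[-0.2,1,0],[0,0,0.3],1],[[-0.2,1.3,0],[0,0,0.3],1],[[-0.2,1.6,0],[0,0,0.3],1],[[-0.2,1.9,0],[0,0,0.3],1],[[-0.2,2.3,0],[0,0,0.3],1],[[-0.2,2.7,0],[0,0,0.3],1],[[-0.2,3.1,0],[0,0,0.3],1],[[-0.2,3.4,0],[0,0,0.3],1]]}}

```text
clock: 11.85
tool_pos: [0.5899, 0.0556, 0.0578]
eef_rot: [-0.116, 0.993, -0.001, 0.0]
contact_force: [2.4, -5.1, 1.1]
opening: 0.002
finger_force: 2.6
```

```bash
cat >> h.py <<'E'
def rep():
    st=r.get_state(); c=CR.T@(st['tool_pos'][:2]-CT); print('cal',(c*1000).round(1),'z',st['tool_pos'][2].round(4),'Fcal',(CR.T@st['contact_force'][:2]).round(2),'t',st['clock'])
E
python3 - <<'E'
from h import *
rep();s=snap('side','side5')
im=s['image'];a=cv2.resize(im[130:250,250:370,::-1],None,fx=4,fy=4,interpolation=2);cv2.imwrite('pics/c8.png',np.clip(a*1.8,0,255).astype('uint8'))
E
```

```text
cal [-1.00e-01 -1.14e+02] z 0.0578 Fcal [ 1.11 -5.54] t 11.85
```

View pics/c8.png

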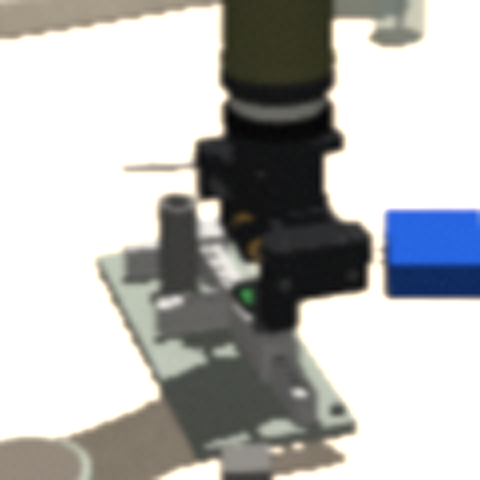

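The fingers are behind the lug at crop (275,310), pushing with about 5.5 N, which is the drag. The tube still stands at (177,245). I'll continue.

Call:
{"op": "carry_out", "data": {"rows": [[[0,0.3,0],[0,0,0],1],[[0,0.6,0],[0,0,0],1],[[0,0.9,0],[0,0,0],1],[[0,1.2,0],[0,0,0],1],[[0,1.5,0],[0,0,0],1],[[0,1.7,0],[0,0,0],1],[[0,1.9,0],[0,0,0],1],[[0,2.1,0],[0,0,0],1],[[0,2.1,0],[0,0,0],1],[[0,2.1,0],[0,0,0],1]]}}

```text
clock: 12.9
tool_pos: [0.5845, 0.0774, 0.0577]
eef_rot: [-0.117, 0.993, -0.0, -0.0]
contact_force: [0.2, -3.9, 2.3]
opening: 0.005
finger_force: 2.5
```

```bash
python3 - <<'E'
from h import *
rep()
E
```

```text
cal [ -0.2 -91.5] z 0.0577 Fcal [-0.67 -3.81] t 12.9
```

Call:
{"op": "carry_out", "data": {"rows": [[[0,0.2,0],[0,0,0],1],[[0,0.4,0],[0,0,0],1],[[0,0.6,0],[0,0,0],1],[[0,0.8,0],[0,0,0],1],[[0,0.9,0],[0,0,0],1],[[0,1.0,0],[0,0,0],1],[[0,1.1,0],[0,0,0],1],[[0,1.2,0],[0,0,0],1],[[0,1.3,0],[0,0,0],1],[[0,1.4,0],[0,0,0],1],[[0,1.4,0],[0,0,0],1],[[0,1.4,0],[0,0,0],1]]}}

```text
clock: 14.1
tool_pos: [0.5812, 0.0914, 0.0577]
eef_rot: [-0.117, 0.993, -0.0, -0.0]
contact_force: [1.6, -6.1, 2.3]
opening: 0.0
finger_force: 2.6
```

```bash
python3 - <<'E'
from h import *
rep(); s=snap('side','side6')
im=s['image'];a=cv2.resize(im[130:250,250:370,::-1],None,fx=4,fy=4,interpolation=2);cv2.imwrite('pics/c9.png',np.clip(a*1.8,0,255).astype('uint8'))
E
```

```text
cal [ -0.1 -77.2] z 0.0577 Fcal [ 0.13 -6.35] t 14.1
```

View pics/c9.png

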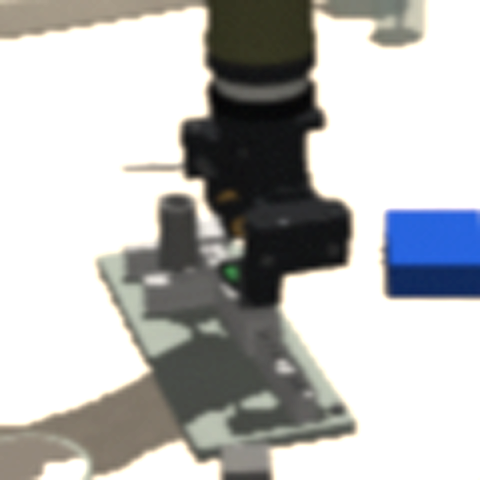

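The tube is still upright at (177,235) and the jaw is just in front of it. Now slow steps, watching the force.

Call:
{"op": "carry_out", "data": {"rows": [[[0,0.1,0],[0,0,0],1],[[0,0.2,0],[0,0,0],1],[[0,0.3,0],[0,0,0],1],[[0,0.4,0],[0,0,0],1],[[0,0.4,0],[0,0,0],1],[[0,0.4,0],[0,0,0],1]]}}

```text
clock: 14.75
tool_pos: [0.5803, 0.0953, 0.0577]
eef_rot: [-0.117, 0.993, -0.0, -0.0]
contact_force: [1.3, -6.0, 2.2]
opening: 0.005
finger_force: 2.6
```

```bash
python3 -c "
from h import *
rep()"
```

```text
cal [ -0.1 -73.1] z 0.0577 Fcal [-0.14 -6.1 ] t 14.75
```

Call:
{"op": "carry_out", "data": {"rows": [[[0,0.05,0],[0,0,0],1],[[0,0.1,0],[0,0,0],1],[[0,0.15,0],[0,0,0],1],[[0,0.2,0],[0,0,0],1],[[0,0.2,0],[0,0,0],1],[[0,0.2,0],[0,0,0],1]]}}

```text
clock: 15.35
tool_pos: [0.5798, 0.0971, 0.0578]
eef_rot: [-0.117, 0.993, -0.0, -0.0]
contact_force: [1.8, -6.1, 2.3]
opening: 0.003
finger_force: 2.7
```

```bash
python3 -c "
from h import *
rep()"
```

```text
cal [ -0.1 -71.3] z 0.0578 Fcal [ 0.36 -6.32] t 15.35
```

Call:
{"op": "carry_out", "data": {"rows": [[[0,0.05,0],[0,0,0],1],[[0,0.1,0],[0,0,0],1],[[0,0.1,0],[0,0,0],1],[[0,0.1,0],[0,0,0],1]]}}

```text
clock: 15.75
tool_pos: [0.5796, 0.0981, 0.0578]
eef_rot: [-0.117, 0.993, -0.0, -0.0]
contact_force: [0.4, -6.0, 3.0]
opening: 0.002
finger_force: 2.7
```

Call:
{"op": "carry_out", "data": {"rows": [[[0,0.05,0],[0,0,0],1],[[0,0.1,0],[0,0,0],1],[[0,0.1,0],[0,0,0],1],[[0,0.1,0],[0,0,0],1]]}}

```text
clock: 16.15
tool_pos: [0.5793, 0.099, 0.0578]
eef_rot: [-0.117, 0.993, -0.0, -0.0]
contact_force: [1.2, -5.4, 3.2]
opening: 0.002
finger_force: 2.7
```

```bash
python3 -c "
from h import *
rep()"
```

```text
cal [ -0.1 -69.3] z 0.0578 Fcal [-0.07 -5.58] t 16.15
```

Call:
{"op": "carry_out", "data": {"rows": [[[0,0.03,0],[0,0,0],1],[[0,0.06,0],[0,0,0],1],[[0,0.06,0],[0,0,0],1],[[0,0.06,0],[0,0,0],1]]}}

```text
clock: 16.55
tool_pos: [0.5792, 0.0996, 0.0577]
eef_rot: [-0.117, 0.993, -0.0, -0.0]
contact_force: [1.1, -5.7, 3.3]
opening: 0.007
finger_force: 2.8
```

Call:
{"op": "carry_out", "data": {"rows": [[[0,0.03,0],[0,0,0],1],[[0,0.06,0],[0,0,0],1],[[0,0.06,0],[0,0,0],1],[[0,0.06,0],[0,0,0],1]]}}

```text
clock: 16.95
tool_pos: [0.5791, 0.1002, 0.0577]
eef_rot: [-0.117, 0.993, -0.0, -0.0]
contact_force: [0.8, -5.2, 3.3]
opening: 0.004
finger_force: 2.8
```

```bash
python3 -c "
from h import *
rep()"
```

```text
cal [ -0.1 -68.1] z 0.0577 Fcal [-0.47 -5.2 ] t 16.95
```

Call:
{"op": "carry_out", "data": {"rows": [[[0,0.03,0],[0,0,0],1],[[0,0.06,0],[0,0,0],1],[[0,0.06,0],[0,0,0],1],[[0,0.06,0],[0,0,0],1]]}}

```text
clock: 17.35
tool_pos: [0.579, 0.1007, 0.0578]
eef_rot: [-0.117, 0.993, -0.0, -0.0]
contact_force: [0.7, -5.4, 2.1]
opening: 0.008
finger_force: 2.8
```

Call:
{"op": "carry_out", "data": {"rows": [[[0,0.03,0],[0,0,0],1],[[0,0.06,0],[0,0,0],1],[[0,0.06,0],[0,0,0],1],[[0,0.06,0],[0,0,0],1]]}}

```text
clock: 17.75
tool_pos: [0.5788, 0.1013, 0.0577]
eef_rot: [-0.117, 0.993, -0.0, -0.0]
contact_force: [1.3, -5.3, 3.2]
opening: 0.003
finger_force: 2.8
```

```bash
python3 -c "
from h import *
rep()"
```

```text
cal [ -0.1 -66.9] z 0.0577 Fcal [ 0.06 -5.51] t 17.75
```

Call:
{"op": "carry_out", "data": {"rows": [[[0,0.03,0],[0,0,0],1],[[0,0.06,0],[0,0,0],1],[[0,0.06,0],[0,0,0],1],[[0,0.06,0],[0,0,0],1]]}}

```text
clock: 18.15
tool_pos: [0.5786, 0.1019, 0.0578]
eef_rot: [-0.117, 0.993, -0.0, -0.0]
contact_force: [0.9, -5.3, 3.8]
opening: 0.004
finger_force: 2.8
```

Call:
{"op": "carry_out", "data": {"rows": [[[0,0.03,0],[0,0,0],1],[[0,0.05,0],[0,0,0],1],[[0,0.05,0],[0,0,0],1],[[0,0.05,0],[0,0,0],1]]}}

```text
clock: 18.55
tool_pos: [0.5786, 0.1024, 0.0578]
eef_rot: [-0.117, 0.993, -0.0, -0.0]
contact_force: [0.4, -5.0, 3.8]
opening: 0.005
finger_force: 2.8
```

```bash
python3 -c "
from h import *
rep()"
```

```text
cal [ -0.1 -65.8] z 0.0578 Fcal [-0.77 -4.96] t 18.55
```

Call:
{"op": "carry_out", "data": {"rows": [[[0,0.03,0],[0,0,0],1],[[0,0.05,0],[0,0,0],1],[[0,0.05,0],[0,0,0],1],[[0,0.05,0],[0,0,0],1]]}}

```text
clock: 18.95
tool_pos: [0.5784, 0.1028, 0.0578]
eef_rot: [-0.117, 0.993, -0.0, -0.0]
contact_force: [1.1, -5.9, 2.9]
opening: 0.006
finger_force: 2.8
```

Call:
{"op": "carry_out", "data": {"rows": [[[0,0.03,0],[0,0,0],1],[[0,0.05,0],[0,0,0],1],[[0,0.05,0],[0,0,0],1],[[0,0.05,0],[0,0,0],1]]}}

```text
clock: 19.35
tool_pos: [0.5784, 0.1029, 0.0578]
eef_rot: [-0.116, 0.993, -0.001, -0.0]
contact_force: [1.3, -5.6, 3.6]
opening: 0.009
finger_force: 3.1
```

```bash
python3 - <<'E'
from h import *
rep(); s=snap('side','side7')
# tube top left/right edges and lower, vs step-4 picture
for f in('side4','side6','side7'):
    g=cv2.cvtColor(load(f)['image'],cv2.COLOR_RGB2GRAY)
    print(f,[ (v,g[v,284:304].tolist()) for v in (182,190)], g[174:210,294].tolist())
E
```

```text
cal [ -0.1 -65.3] z 0.0578 Fcal [-0.03 -5.75] t 19.35
side4 [(182, [165, 166, 167, 163, 144, 98, 49, 31, 31, 31, 31, 31, 30, 32, 60, 121, 161, 170, 169, 169]), (190, [112, 100, 91, 84, 73, 54, 37, 31, 31, 32, 32, 32, 32, 31, 35, 47, 61, 65, 65, 68])] [165, 166, 165, 149, 85, 38, 33, 31, 31, 32, 32, 32, 32, 32, 32, 33, 32, 31, 33, 33, 32, 33, 32, 32, 31, 32, 32, 32, 32, 32, 34, 50, 73, 60, 53, 53]
side6 [(182, [171, 173, 172, 169, 150, 105, 59, 47, 48, 48, 49, 47, 44, 45, 70, 127, 159, 140, 87, 40]), (190, [149, 144, 142, 140, 129, 95, 51, 33, 33, 33, 34, 34, 34, 33, 37, 50, 64, 68, 67, 70])] [165, 170, 171, 156, 98, 47, 36, 42, 49, 39, 35, 34, 34, 33, 34, 34, 34, 33, 33, 33, 34, 34, 33, 35, 46, 51, 54, 55, 55, 54, 54, 55, 55, 49, 42, 42]
side7 [(182, [171, 172, 172, 163, 123, 62, 34, 33, 34, 35, 35, 35, 35, 62, 122, 161, 169, 150, 115, 73]), (190, [148, 144, 141, 134, 105, 59, 36, 33, 32, 34, 34, 33, 34, 38, 52, 65, 70, 69, 67, 71])] [168, 164, 127, 70, 39, 43, 57, 44, 35, 33, 33, 33, 34, 33, 34, 33, 34, 33, 33, 34, 34, 39, 51, 52, 53, 54, 56, 54, 54, 55, 54, 50, 43, 41, 41, 58]
```

Position stopped advancing and the finger force rose, so the nip is starting. Smaller steps now.

Call:
{"op": "carry_out", "data": {"rows": [[[0,0.03,0],[0,0,0],1],[[0,0.03,0],[0,0,0],1],[[0,0.03,0],[0,0,0],1]]}}

```text
clock: 19.7
tool_pos: [0.5784, 0.103, 0.0577]
eef_rot: [-0.116, 0.993, -0.001, -0.0]
contact_force: [0.9, -6.8, 3.7]
opening: 0.005
finger_force: 3.3
```

```bash
python3 -c "
from h import *
rep()"
```

```text
cal [ -0.2 -65.2] z 0.0577 Fcal [-0.73 -6.79] t 19.7
```

Call:
{"op": "carry_out", "data": {"rows": [[[0,0.03,0],[0,0,0],1],[[0,0.03,0],[0,0,0],1],[[0,0.03,0],[0,0,0],1]]}}

```text
clock: 20.0
tool_pos: [0.5784, 0.1031, 0.0578]
eef_rot: [-0.116, 0.993, -0.001, -0.0]
contact_force: [1.2, -6.4, 3.1]
opening: 0.007
finger_force: 3.5
```

```bash
python3 -c "
from h import *
rep()"
```

```text
cal [ -0.1 -65.1] z 0.0578 Fcal [-0.31 -6.5 ] t 20.0
```

Call:
{"op": "carry_out", "data": {"rows": [[[0,0.03,0],[0,0,0],1],[[0,0.06,0],[0,0,0],1],[[0,0.06,0],[0,0,0],1],[[0,0.06,0],[0,0,0],1]]}}

```text
clock: 20.4
tool_pos: [0.5783, 0.1032, 0.0578]
eef_rot: [-0.116, 0.993, -0.001, -0.0]
contact_force: [1.9, -7.8, 3.9]
opening: 0.006
finger_force: 3.9
```

Call:
{"op": "carry_out", "data": {"rows": [[[0,0.03,0],[0,0,0],1],[[0,0.04,0],[0,0,0],1],[[0,0.04,0],[0,0,0],1],[[0,0.04,0],[0,0,0],1]]}}

```text
clock: 20.8
tool_pos: [0.5783, 0.1033, 0.0578]
eef_rot: [-0.116, 0.993, -0.001, -0.0]
contact_force: [2.1, -8.0, 3.1]
opening: 0.006
finger_force: 4.1
```

```bash
python3 -c "
from h import *
rep()"
```

```text
cal [ -0.2 -64.9] z 0.0578 Fcal [ 0.13 -8.24] t 20.8
```

Call:
{"op": "carry_out", "data": {"rows": [[[0,0.03,0],[0,0,0],1],[[0,0.06,0],[0,0,0],1],[[0,0.06,0],[0,0,0],1],[[0,0.06,0],[0,0,0],1],[[0,0.06,0],[0,0,0],1],[[0,0.06,0],[0,0,0],1],[[0,0.06,0],[0,0,0],1],[[0,0.06,0],[0,0,0],1]]}}

```text
clock: 21.6
tool_pos: [0.5783, 0.1034, 0.0578]
eef_rot: [-0.116, 0.993, -0.002, -0.0]
contact_force: [2.3, -9.0, 3.2]
opening: 0.005
finger_force: 4.5
```

```bash
python3 -c "
from h import *
for i in range(4): rep(); r.snapshot('side')"
```

```text
cal [ -0.2 -64.8] z 0.0578 Fcal [ 0.1  -9.33] t 21.6
cal [ -0.2 -64.8] z 0.0578 Fcal [ 0.24 -8.98] t 21.65
cal [ -0.2 -64.8] z 0.0578 Fcal [ 0.11 -7.46] t 21.7
cal [ -0.1 -64.8] z 0.0578 Fcal [-0.4  -8.19] t 21.75
```

The nip is about 3.5 N and has been held. Back off along −y, then rise.

Call:
{"op": "carry_out", "data": {"rows": [[[0,-0.2,0],[0,0,0],1],[[0,-0.4,0],[0,0,0],1],[[0,-0.8,0],[0,0,0],1],[[0,-1.5,0],[0,0,0],1],[[0,-2.5,0],[0,0,0],1],[[0,-2.5,-3],[0,0,0],1],[[0,-2.5,-7],[0,0,0],1],[[0,-2.5,-11],[0,0,0],1],[[0,-2.5,-15],[0,0,0],1],[[0,-2.5,-15],[0,0,0],1],[[0,-2.5,-15],[0,0,0],1]]}}

```text
clock: 22.9
tool_pos: [0.584, 0.0811, 0.2084]
eef_rot: [-0.116, 0.993, 0.0, 0.001]
contact_force: [-0.7, 0.1, -0.3]
opening: 0.005
finger_force: 0.0
```

```bash
python3 - <<'E'
from h import *
rep(); s=snap('side','side8')
g=cv2.cvtColor(s['image'],cv2.COLOR_RGB2GRAY)
for v in (182,186,190,194): print(v,g[v,284:304].tolist())
print(g[170:212,293].tolist())
for p in [cal(-.032,.043,.092),cal(-.032,.043,.012)]: print(proj(s,p))
E
```

```text
cal [  0.2 -87.8] z 0.2084 Fcal [-0.7   0.29] t 22.9
182 [167, 167, 167, 157, 115, 59, 33, 33, 33, 33, 33, 33, 34, 60, 118, 158, 170, 171, 172, 171]
186 [168, 168, 168, 159, 119, 60, 33, 32, 33, 32, 33, 33, 33, 45, 79, 111, 126, 128, 129, 129]
190 [145, 140, 138, 130, 102, 58, 35, 32, 32, 32, 32, 32, 32, 36, 51, 64, 69, 67, 65, 69]
194 [54, 54, 54, 52, 47, 37, 32, 32, 33, 34, 35, 35, 40, 48, 58, 66, 73, 85, 88, 70]
[145, 98, 99, 150, 166, 157, 116, 61, 36, 41, 53, 42, 33, 32, 33, 33, 32, 32, 33, 32, 32, 32, 33, 32, 34, 57, 101, 112, 86, 61, 54, 53, 52, 53, 53, 51, 60, 91, 97, 77, 51, 40]
(np.float64(293.117725312022), np.float64(177.9778563780725))
(np.float64(293.984197992946), np.float64(201.373341322645))
```

The tube is upright: its edges hold the same columns (289–297) from row 182 to row 190. It sits where predicted, and the arm is clear. Handing in.

```bash
python3 -c "
from plant import r
print(r.finish_job())"
```

```text
the job is handed in; nothing more can be done
None
```

I handed the job in with the tube standing upright on the bed, nipped against the fixed jaw at about 3.5 N (estimated from the wrist force), and the arm clear; no verdict came back, and I viewed 11 pictures instead of the allowed 10.

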